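# Close the squeeze-tab lid of a dry-storage canister

## Task

Close the small open canister with its loose lid: take the lid by its two upright tabs and keep them squeezed together, set its two side pins lightly on the ledge of the mouth and turn until they drop through the two entry slots. Press it gently down against the sprung seat and turn it clockwise (seen from above) to its stop, then let go so that both tabs spring out and lock it; never force it hard against the canister, and leave the other things where they are.

Things in the scene. Friction and masses are not known exactly. Their poses are not given: they have to be found in the camera images.
- canister: small open grey canister with a white band, 68 mm across, 75 mm high, fixed upright on the bench, any yaw. Origin: centre of its underside, z up. Its neck ring, which takes the lid, is snapped in firmly and does not turn, but sits up to 42 deg (0.73 rad) off the canister's yaw to either side; this angle is not measured and must be felt (or seen). The lid fits either way round.
- mouth (a point): centre of the mouth, at rim height, 75 mm over the bench; axes as the canister's. Bore 44 mm through a ledge 6 mm thick, 53 mm below it. Two entry slots cut the ledge at the neck's +y and -y, 8.5 mm wide at the bore, reaching out to 26.5 mm from the axis; an outer rib on the neck marks each. Pins lie over the slots at lid yaw = neck yaw + 45 deg, so canister yaw + 3 to + 87 deg; play about 4 deg, 1.5 mm
- seat_rest (a point): rest height (66 mm over the bench) of the top of a sprung seat in the mouth: 1 N, then 1.5 N more per mm down. Height of the lid's underside: 75 mm with pins on the ledge; under 64 mm the pins can turn below it; at 62 mm the flange meets the rim; locked and let go 64 mm. From entry 40 to 55 deg clockwise (seen from above) to a hard stop, teeth facing the slots; anticlockwise is blocked within 10 deg
- lid: loose grey round lid, about 60 g, standing on the bench tabs up. Origin: centre of its underside, z up; half-turn symmetric. Plug 41 mm across, 13 mm tall, 3 mm chamfer below; above it a flange 62 mm across, 3 mm thick, top at z = 16 mm. Two black upright tabs at +y and -y: flat plates z = 16 to 42 mm, 14 mm wide along x, 6 mm thick, outer faces 48 mm apart free, 39 mm squeezed
- pin (a point): one of the lid's two steel side pins, 22.5 mm from the axis, at 45 deg counter-clockwise (seen from above) from the lid's +x; the other is opposite. Each is a round-ended bar 5 mm thick pointing straight out from the plug's foot to 25 mm from the axis, at lid z = 0 to 5 mm. A small rib on top of the flange shows each. (Pose readings may share a common offset of 1 to 2 mm)
- tab_a (a joint): inward travel of the tab on the lid's +y side, m: 0 free (sprung out), 0.0045 fully squeezed at its stop; spring 3 N at first, 10 N at the stop. Its tooth under the flange (5 mm wide, lid z = 6 to 10 mm) reaches 25 mm from the axis when free and 20.5 mm when fully squeezed; it passes the 44 mm bore only when squeezed by over 3 mm
- tab_b (a joint): the same for the tab on the lid's -y side
- board: red circuit board, 95 x 55 mm, 12 mm high, lying loose; leave it alone. Origin: centre of its underside
- screwdriver: screwdriver 150 mm long lying loose along its x; leave it alone
- tip_cleaner: open brass tin 76 mm across, 62 mm high, loose; leave it alone. Origin: centre of its underside
- solder_spool: aluminium spool 54 mm across, 45 mm high, loose; leave it alone. Origin: centre of its underside
- big_canister: larger canister of the same make, already closed: 86 mm across, 121 mm high over its tabs, loose; not to be touched. Origin: centre of its underside
There are look-alikes about, which are no part of the job. What is shaped like the lid but purple is not meant.

How it is judged:
By the outcome, as a careful person would: the job done as asked, in the order asked, and still so for the second after the job is handed in, with the robot touching nothing.
It also fails if it takes over 72 s, if anything falls off the work surface, if the arm or the gripper's body presses on something with over 40 N, if the wrist force passes 120 N, or if a joint passes its speed limit or range.

## Robot

A 6-joint arm with a two-finger parallel gripper is mounted at the origin on the work surface. World frame = base frame: x ahead of the robot, y to its left, z up, the work surface at z = 0. Lengths are in m, angles in rad, forces in N, time in s.
With the tool pointing down it reaches from about 0.35 to 0.975 m from the base axis. Payload 17.4 kg.
Tool frame: the origin (TCP) lies at the very end of the fingers, on their centre line; the grasp point (between the pads) lies 19 mm behind it; x points along the fingers, z is the direction in which the jaws open and shut, and the axes are right-handed (so a half turn about x gives the same grasp; the last joint's range is limited). The gripper opens to 85 mm and grips with 20 to 120 N. Pads are 22 mm wide; open, the fingers measure 114 mm over their backs; the gripper's body (76 mm by 85 mm) begins 54 mm behind the grasp point. The pads swing forward as they close: fully open they stand 13 mm farther back than shut.
Start: joints at [-1.321, 0.116, 1.442, -0, 1.584, -0.038], TCP at [0.192, -0.647, 0.231] pointing down, gripper open.
Joint ranges: [-2.83, 2.83], [-0.83, 2.19], [0.07, 2.5], [-1.14, 4.28], [0.01, 3], [-2.97, 2.97]. Speed limits (rad/s): [1.89, 1.89, 2.22, 3.14, 3.14, 3.14].

## Interface

Orientations are given as a rotation vector (axis times angle).
In Python, from rig import * gives the robot as it stands.
- The arm moves only by the shell command python3 -m jog 'ROWS'. ROWS is JSON, a list that holds one entry, the list of rows, each a list of 5 numbers: the shift along the world's x, y, z in cm, then the turn about the world's z in rad, then the finger opening in cm, from 0 to 8.54. In form: [[[x, y, z, turn, gripper], ...]]. A call has 1 to 8 rows; each row shifts and turns the commanded pose from where the row before left it; what a row does not reach is not made up. A row lasts 1/10 s, in which the tool goes at most 50 mm and 8.59 degrees, less where a joint would pass 70% of its speed; a pose out of reach is approached as far as the arm can. A call is refused whole if a number of a shift passes 5 or a number of a turn 0.15, either way. A call with a gripper value outside its range is refused whole. The fingers move at their own pace and stop on an object; the grip force is fixed at half the most. Time passes only in rows, so rows that do not move let the fingers close. It gives the time, the measured TCP pose, the force and the opening at its end, in the units of the state.
- state(): the state, without advancing time (a new reading comes with each control period).
- camera(name): name is "scene" or "top" or "wrist"; returns a dict with "frame" (480x640x3 uint8, red, green, blue), "mtx" (3x3 intrinsics, pixels), "k1" (the pictures are not rectified: a ray, as slopes to the right and down, at radius r is drawn at 1 + k1 r^2 times it, then the intrinsics apply), "camera_from_world" (4x4, takes a point from world to camera coordinates). Camera axes: x right, y up, looking along -z (the intrinsics and any distortion apply to the point x, -y, -z); pixel columns grow to the right and rows downward; lengths in m; the calibration is good to about 2 mm. A picture is of the moment at which its call begins. There is no depth.
- finish_job(): hands the job in, once; it reports no verdict.
The state is a dict: "time_s": time; "joint_pos": joint angles; "joint_velocities": joint speeds; "joint_efforts": joint torques, N m; "tool_pos": TCP position; "eef_rot": TCP orientation; "force": force on the tool from outside, world axes, zero at the start; "ft_torque": the same for the moment, N m; "grip_width": finger opening in m.
Only numpy, scipy, OpenCV 4.12 (cv2) and the standard library are available. Lean on these libraries where they do the work, as an engineer would, in place of code of your own. Each camera call takes 0.05 s, during which the arm holds its last target. There are 200 camera calls.

## Working session

There is one attempt and no reset: what is moved stays moved. The work goes in short steps, Python scripts to look and compute and a shell command to move; the robot and the scene stay as the last step left them, time stands still between calls to the robot, and variables do not carry over. Pictures are saved under pics/ and viewed, about 8 in all and at most 12, crops included, and the job is handed in when it is done.

```bash
mkdir -p pics; ls; cat > h.py <<'E'
from rig import *
import numpy as np, cv2
def save(n,f): cv2.imwrite('pics/'+n+'.png',cv2.cvtColor(f,cv2.COLOR_RGB2BGR))
def ray(c,u,v,z):
    "pixel -> world point on plane z"
    K=np.array(c['mtx']);T=np.array(c['camera_from_world'])
    x,y=(cv2.undistortPoints(np.array([[[u,v]]],float),K,np.array([c['k1'],0,0,0.]))[0,0])
    R=T[:3,:3];o=-R.T@T[:3,3];d=R.T@np.array([x,-y,-1])
    return o+d*(z-o[2])/d[2]
def proj(c,p):
    K=np.array(c['mtx']);T=np.array(c['camera_from_world']);q=T[:3,:3]@p+T[:3,3]
    x,y=q[0]/-q[2],-q[1]/-q[2];r=x*x+y*y
    return (K@np.array([x*(1+c['k1']*r),y*(1+c['k1']*r),1]))[:2]
E
python3 - <<'E'
from h import *
import pickle
d={n:camera(n) for n in('scene','top','wrist')}
pickle.dump(d,open('d0.pkl','wb'))
for n in d: save(n+'0',d[n]['frame'])
print(state())
for n in d: print(n,np.round(d[n]['mtx'],1).tolist(),d[n]['k1'],np.round(d[n]['camera_from_world'],3).tolist())
E
```

```text
pics
{'time_s': 0.15, 'joint_pos': array([-1.32080068e+00,  1.16374619e-01,  1.44211004e+00, -8.68107912e-08,
        1.58398051e+00, -3.78023815e-02]), 'joint_velocities': array([-0.00167162, -0.00261191, -0.00185658,  0.00130934,  0.00186874,
        0.00097064]), 'joint_efforts': array([ 9.99711228e-04, -7.32509422e+01, -6.32846618e+01,  1.67810077e-05,
        5.06879791e-03, -7.53169132e-06]), 'tool_pos': array([ 0.19154849, -0.64710633,  0.23073366]), 'eef_rot': array([ 0.99517739,  1.33240651, -0.9942663 ]), 'force': array([ 0.26751285, -0.23590664,  0.32017423]), 'ft_torque': array([-0.0112487 ,  0.00740918,  0.02710661]), 'grip_width': 0.0850232561348877}
scene [[526.8, 0.0, 330.2], [0.0, 526.8, 247.4], [0.0, 0.0, 1.0]] -0.14340134550302228 [[-0.643, 0.766, -0.011, 0.346], [-0.606, -0.5, 0.619, 0.321], [0.468, 0.405, 0.786, -1.156], [0.0, 0.0, 0.0, 1.0]]
top [[473.3, 0.0, 319.5], [0.0, 473.3, 241.9], [0.0, 0.0, 1.0]] -0.07828111918722595 [[-0.027, -1.0, -0.001, 0.064], [0.988, -0.027, 0.15, -0.561], [-0.15, 0.003, 0.989, -0.895], [0.0, 0.0, 0.0, 1.0]]
wrist [[421.6, 0.0, 320.7], [0.0, 421.6, 248.6], [0.0, 0.0, 1.0]] -0.003134811966462888 [[0.283, -0.959, -0.001, -0.675], [0.915, 0.271, -0.299, 0.038], [0.287, 0.084, 0.954, -0.38], [0.0, 0.0, 0.0, 1.0]]
```

View pics/top0.png

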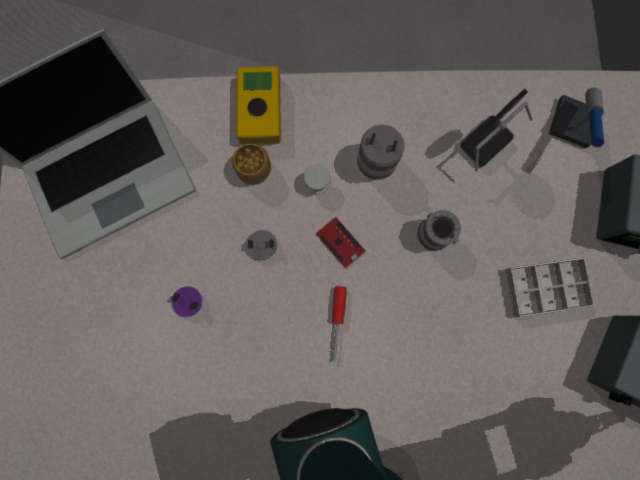

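View pics/scene0.png

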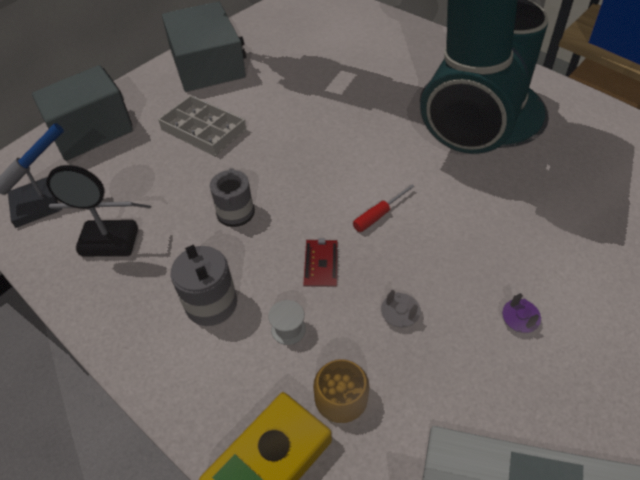

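Top view: the grey lid is at (261,245). Look-alikes are the purple lid at (186,302), which is excluded, and the big canister's closed lid at (380,150). The open canister is at (440,230). I choose the grey lid and check it in a close crop.

```bash
python3 - <<'E'
from h import *
import pickle
d=pickle.load(open('d0.pkl','rb'));t=d['top'];s=d['scene']
def crop(f,u,v,r=30):return cv2.resize(f[v-r:v+r,u-r:u+r],(390,290+100),interpolation=cv2.INTER_CUBIC)
a=np.hstack([crop(t['frame'],261,245),crop(t['frame'],440,230)])
b=np.hstack([crop(s['frame'],402,310),crop(s['frame'],233,195)])
a=np.vstack([a,b]);a=cv2.resize(a,(600,600));a=np.clip(a*1.6,0,255).astype(np.uint8);save('crop1',a)
print('lid',ray(t,261,245,.016),ray(s,402,311,.016));print('can',ray(t,441,229,.075),ray(s,231,184,.075))
E
```

```text
lid [0.56386244 0.16783775 0.016     ] [0.56759942 0.16944998 0.016     ]
can [ 0.57667575 -0.18618394  0.075     ] [ 0.57992352 -0.18766513  0.075     ]
```

View pics/crop1.png

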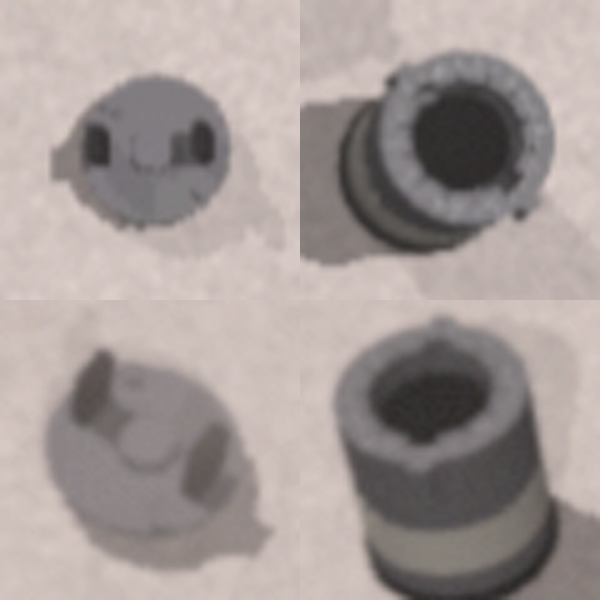

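The crop confirms the grey lid, with its tabs roughly along world y. The canister's slot ribs are at crop (395,78) and (520,212), about azimuth 43°, so the entry lid yaw is near −2°. Next I work out the tool geometry.

```bash
python3 - <<'E'
from h import *
import pickle
from scipy.spatial.transform import Rotation as Ro
s=state();R=Ro.from_rotvec(s['eef_rot']).as_matrix();print(R.round(3))
T=np.array(pickle.load(open('d0.pkl','rb'))['wrist']['camera_from_world']);o=-T[:3,:3].T@T[:3,3]
print('cam',o,'off in tool',R.T@(o-s['tool_pos']),'look',-T[2,:3],'tool px',proj({**pickle.load(open('d0.pkl','rb'))['wrist']},s['tool_pos']))
print('jaw azimuth deg',np.degrees(np.arctan2(R[1,2],R[0,2])), 'tip px lid plane', )
E
```

```text
[[-0.     0.959  0.284]
 [ 0.001  0.284 -0.959]
 [-1.     0.    -0.001]]
cam [ 0.26539305 -0.62538878  0.37297809] off in tool [-1.42241964e-01  7.69764426e-02  1.17922927e-05] look [-0.28734409 -0.08386235 -0.95414909] tool px [320.86557908 330.60244073]
jaw azimuth deg -73.5103867289742 tip px lid plane
```

```bash
python3 -m jog '[[[3,3.5,0,-0.022,8.5],[3,3.5,0,-0.022,8.5],[3,3.5,0,-0.022,8.5],[3,3.5,0,-0.022,8.5],[3,3.5,0,-0.022,8.5],[3,3.5,0,-0.022,8.5],[3,3.5,0,-0.022,8.5],[3,3.5,0,-0.022,8.5]]]'
python3 -m jog '[[[3,3.6,0,-0.022,8.5],[3,3.6,0,-0.022,8.5],[3,3.6,0,-0.022,8.5],[3,3.6,0,-0.022,8.5],[2.3,3.6,0,-0.024,8.5],[0,0,0,0,8.5],[0,0,0,0,8.5]]]'
python3 - <<'E'
from h import *
import pickle
c=camera('wrist');pickle.dump(c,open('d1.pkl','wb'));save('w1',c['frame']);print(state()['tool_pos'],proj(c,np.array([.578,-.187,.075])))
E
```

```text
time_s: 0.95
tool_pos: [0.4324, -0.3656, 0.2313]
eef_rot: [1.127, 1.259, -1.127]
force: [0.9, -0.1, 0.5]
grip_width: 0.085
time_s: 1.65
tool_pos: [0.5748, -0.1865, 0.2309]
eef_rot: [1.208, 1.211, -1.208]
force: [-0.1, 0.7, -0.3]
grip_width: 0.0849
[ 0.57438858 -0.18736683  0.2310546 ] [321.59325637 222.46161659]
```

View pics/w1.png

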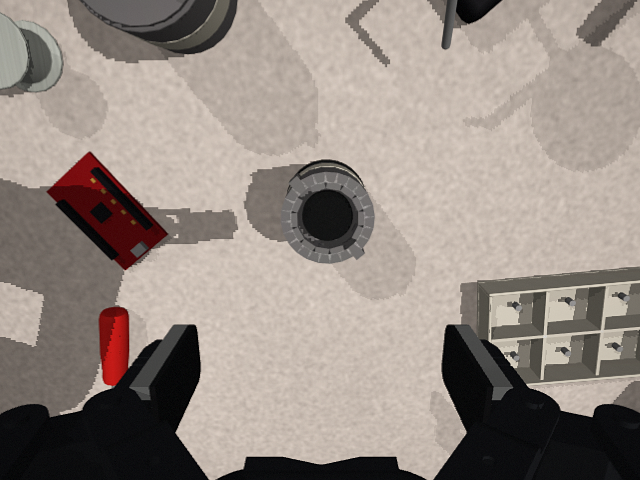

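Wrist view: the canister mouth is at about (329,217), with one outer rib visible at (357,252).

```bash
python3 - <<'E'
from h import *
import pickle
c=pickle.load(open('d1.pkl','rb'));f=c['frame'];x0,y0=270,150
p=f[y0:y0+130,x0:x0+130];save('crop2',np.clip(cv2.resize(p,None,fx=4.6,fy=4.6,interpolation=cv2.INTER_NEAREST)*1.3,0,255).astype(np.uint8))
g=cv2.cvtColor(f,cv2.COLOR_RGB2GRAY)
m=((g<50)*255).astype(np.uint8);n,l,st,ce=cv2.connectedComponentsWithStats(m)
k=l[217,329];print('bore',st[k],ce[k],g[217,285:380:4],g[150:280:5,329])
E
```

```text
bore [ 302  190   56   59 2281] [328.50197282 216.52652345] [112 107 111  72  53  17  19  18  18  20  19  20  22  18  18  20  22  49
  47 110 157 124 112 177] [189 183  27 100  50 115 113 111   9  16  20  19  23  19  20  21  19  20
  26  51  74 162 119 198 194 198]
```

View pics/crop2.png

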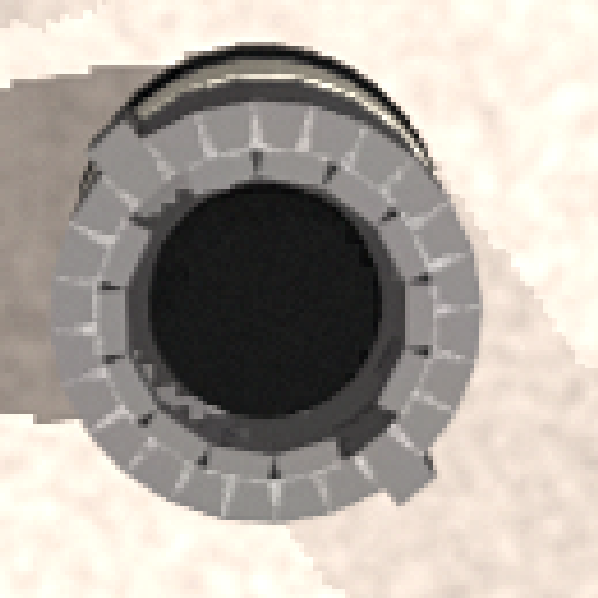

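The enlarged crop shows both ribs: upper left at (113,147) and lower right at (412,478). The rim centre is at about (266,310), and the slot notch is beside the lower-right rib. I convert these to world coordinates and head to the lid.

```bash
python3 - <<'E'
from h import *
import pickle
c=pickle.load(open('d1.pkl','rb'))
P=[ray(c,270+u/4.6,150+v/4.6,.075) for u,v in((266.5,310),(113,147),(412,478),(53,310),(480,310),(266,100),(266,520))]
for p in P:print(p.round(4))
d=P[1]-P[2];print('az',np.degrees(np.arctan2(d[1],d[0])),(P[1]+P[2])/2)
E
python3 -m jog '[[[0,4.6,0,0,7],[0,4.6,0,0,7],[0,4.6,0,0,7],[0,4.6,0,0,7],[0,4.6,0,0,7],[0,4.6,0,0,7],[-0.8,4.6,0,0,7],[0,3.2,0,0,7]]]'
python3 -m jog '[[[0,0,0,0,7],[0,0,0,0,7]]]'
python3 - <<'E'
from h import *
import pickle
c=camera('wrist');pickle.dump(c,open('d2.pkl','wb'));s=state();print(s['tool_pos'],s['joint_pos'])
u,v=proj(c,np.array([.566,.1685,.03])).astype(int);print(u,v)
x0,y0=u-65,v-65;print(x0,y0)
save('crop3',np.clip(cv2.resize(c['frame'][y0:y0+130,x0:x0+130],None,fx=4.6,fy=4.6,interpolation=cv2.INTER_NEAREST)*1.2,0,255).astype(np.uint8))
E
```

```text
[ 0.5818 -0.1916  0.075 ]
[ 0.6074 -0.1679  0.075 ]
[ 0.554  -0.2153  0.075 ]
[ 0.5817 -0.158   0.075 ]
[ 0.5818 -0.2252  0.075 ]
[ 0.6146 -0.1913  0.075 ]
[ 0.5467 -0.1917  0.075 ]
az 41.61207275768476 [ 0.58068128 -0.19158087  0.075     ]
time_s: 2.5
tool_pos: [0.5659, 0.1678, 0.2315]
eef_rot: [1.21, 1.209, -1.209]
force: [-0.1, -0.9, 0.4]
grip_width: 0.07
time_s: 2.7
tool_pos: [0.5666, 0.166, 0.2313]
eef_rot: [1.209, 1.209, -1.21]
force: [-0.2, -0.0, 0.3]
grip_width: 0.0696
[0.56671268 0.16548166 0.23130623] [ 2.41049648e-01 -6.80099391e-02  1.62886749e+00 -3.09200978e-04
  1.58075693e+00  1.81298649e+00]
317 213
252 148
```

View pics/crop3.png

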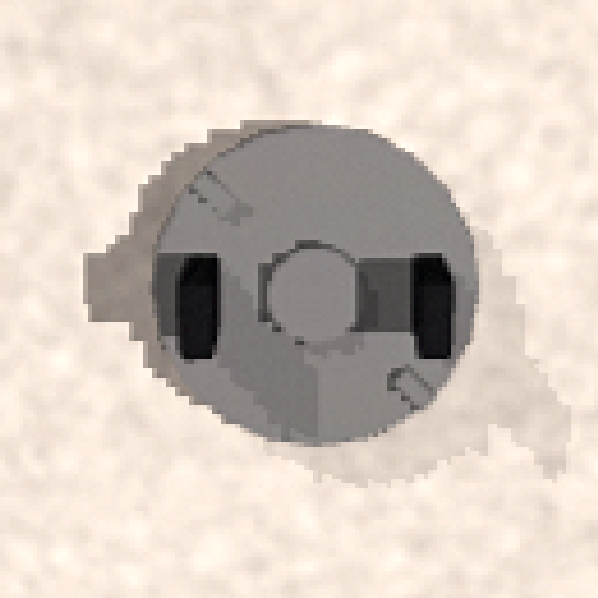

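The lid is seen close up: flange centre at (314,284), tabs at (198,307) and (435,305), ribs at (218,195) and (412,388). Its yaw is near 0, so the jaws already line up with the tabs.

```bash
python3 - <<'E'
from h import *
import pickle
from scipy.spatial.transform import Rotation as Ro
c=pickle.load(open('d2.pkl','rb'));q=lambda u,v,z:ray(c,252+u/4.6,148+v/4.6,z)
for n,a in dict(cen=(314,283.5,.016),L=(153,283,.016),R=(475,283,.016),T=(314,124,.016),B=(314,443,.016),r1=(218,195,.016),r2=(412,388,.016),tL=(198,258,.042),tR=(435,255,.042)).items():print(n,q(*a).round(4))
d=q(218,195,.016)-q(412,388,.016);print(np.degrees(np.arctan2(d[1],d[0])))
R=Ro.from_rotvec(state()['eef_rot']).as_matrix();print(R.round(3))
E
```

```text
cen [0.5667 0.1665 0.016 ]
L [0.5668 0.1968 0.016 ]
R [0.5667 0.1363 0.016 ]
T [0.5964 0.1665 0.016 ]
B [0.5354 0.1666 0.016 ]
r1 [0.5834 0.1843 0.016 ]
r2 [0.5463 0.1478 0.016 ]
tL [0.5768 0.1866 0.042 ]
tR [0.5773 0.1455 0.042 ]
44.53869283964155
[[ 0.     1.    -0.001]
 [-0.    -0.001 -1.   ]
 [-1.     0.     0.   ]]
```

```bash
python3 -m jog '[[[0,0.1,-4.5,0,6.5],[0,0,-4.5,0,6.5],[0,0,-4.5,0,6.5],[0,0,-3.5,0,6.5],[0,0,-2.5,0,6.5],[0,0,-1,0,6.5],[0,0,-0.4,0,6.5]]]'
python3 -m jog '[[[0,0,0,0,5.2],[0,0,0,0,5.2],[0,0,0,0,4.4],[0,0,0,0,3.6],[0,0,0,0,3.6],[0,0,0,0,3.6],[0,0,0,0,3.6]]]'
python3 - <<'E'
from h import *
s=state();print(s['tool_pos'],s['force'],s['grip_width'])
save('w3',camera('wrist')['frame'])
E
```

```text
time_s: 3.45
tool_pos: [0.5666, 0.1665, 0.0218]
eef_rot: [1.21, 1.209, -1.211]
force: [1.2, -0.6, -0.5]
grip_width: 0.0645
time_s: 4.15
tool_pos: [0.5677, 0.1679, 0.0247]
eef_rot: [1.211, 1.207, -1.207]
force: [-3.1, -2.6, 12.9]
grip_width: 0.0366
[0.56769497 0.16785611 0.02473158] [-3.14286967 -2.60790315 12.91417954] 0.03656116686121629
```

View pics/w3.png

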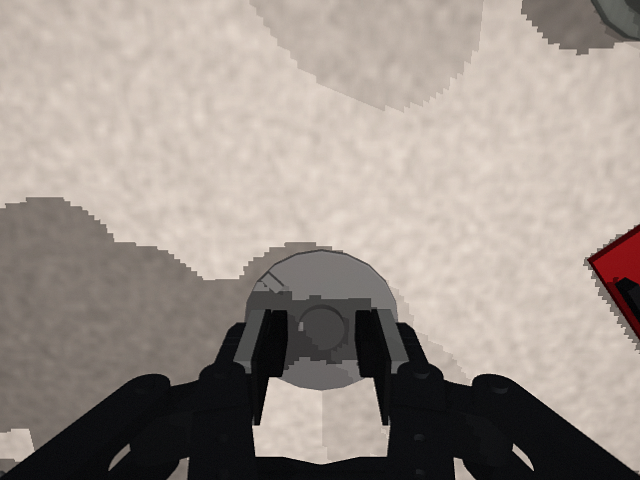

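The view shows both pads on the tabs, at (265,340) and (375,340), with the lid centred between them. I lift and check.

```bash
python3 -m jog '[[[0,0,1,0,3.4],[0,0,2,0,3.4],[0,0,4,0,3.4],[0,0,4,0,3.4],[0,0,2,0,3.4],[0,0,0,0,3.4],[0,0,0,0,3.4]]]'
python3 - <<'E'
from h import *
import pickle
s=state();print(s['tool_pos'],s['force'],s['ft_torque'],s['grip_width'],s['joint_pos'])
c=camera('scene');w=camera('wrist');pickle.dump((c,w),open('d4.pkl','wb'))
u,v=proj(c,s['tool_pos']).astype(int);print(u,v)
a=cv2.resize(c['frame'][v-60:v+80,u-70:u+70],(480,480),interpolation=cv2.INTER_CUBIC)
save('crop4',np.clip(np.vstack([a[:330],w['frame'][230:430,80:560]])*1.5,0,255).astype(np.uint8))
E
```

```text
time_s: 4.9
tool_pos: [0.5665, 0.1678, 0.1524]
eef_rot: [1.21, 1.209, -1.209]
force: [0.3, 0.9, -1.2]
grip_width: 0.035
[0.56650972 0.1677884  0.15244493] [ 0.26221921  0.91295086 -1.17942001] [ 0.0249454  -0.03651411  0.01649189] 0.03495693590993802 [ 2.44753185e-01 -3.48913785e-02  1.72536305e+00  4.50843890e-05
  1.45051533e+00  1.81563511e+00]
411 256
```

View pics/crop4.png

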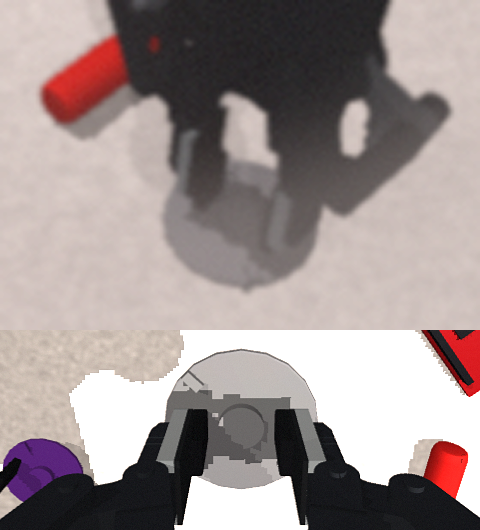

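The lid is lifted and held evenly by both tabs, with its flange centred at wrist pixel (321,319). Next, its offset in the hand.

```bash
python3 - <<'E'
from h import *
import pickle
c,w=pickle.load(open('d4.pkl','rb'));z=.1437
for u,v in((321.5,319),(246,319),(397,319),(321,249),(321,389)):print(ray(w,u,v,z).round(4))
print(ray(w,267,272,z))
E
python3 -m jog '[[[0,-4.6,0,0,3.4],[0,-4.6,0,0,3.4],[0,-4.6,0,0,3.4],[0.4,-4.6,0,0,3.4],[0.4,-4.6,0,-0.01,3.4],[0.4,-4.6,0,-0.02,3.4],[0.2,-4.6,0,-0.02,3.4],[0,-2,0,0,3.4]]]'
python3 -m jog '[[[0,-1.5,0,0,3.4],[0,0,0,0,3.4],[0,0,0,0,3.4]]]'
python3 - <<'E'
from h import *
s=state();print(s['tool_pos'],s['force'],s['ft_torque'],s['grip_width'],s['joint_pos'])
E
```

```text
[0.567  0.1675 0.1437]
[0.567  0.1972 0.1437]
[0.567  0.1377 0.1437]
[0.5959 0.1677 0.1437]
[0.5347 0.1677 0.1437]
[0.58676696 0.18816365 0.1437    ]
time_s: 5.8
tool_pos: [0.5799, -0.1775, 0.1506]
eef_rot: [1.247, 1.185, -1.25]
force: [-0.5, 0.9, -0.3]
grip_width: 0.0352
time_s: 6.1
tool_pos: [0.5805, -0.1886, 0.1516]
eef_rot: [1.246, 1.186, -1.246]
force: [0.0, 0.4, -0.7]
grip_width: 0.0354
[ 0.58045011 -0.1885732   0.15163398] [ 0.0012036   0.3657778  -0.69803155] [ 0.01360375 -0.01740007 -0.0421668 ] 0.03541557472798431 [-3.56048536e-01  9.19713343e-03  1.68304258e+00  2.89492990e-04
  1.45046195e+00  1.26473878e+00]
```

```bash
python3 -m jog '[[[0,-0.3,-1.5,0.1,3.4],[0.05,0,-1.5,0.1,3.4],[0,0,-1.2,0,3.4],[0,0,-0.5,0,3.4],[0,0,0,0,3.4]]]'
python3 - <<'E'
from h import *
import pickle
s=state();print(s['tool_pos'],s['force'],s['ft_torque'],s['grip_width'])
c=camera('scene');t=camera('top');w=camera('wrist');pickle.dump((c,w),open('d5.pkl','wb'))
def cr(c,r,wd):
    u,v=proj(c,s['tool_pos']-[0,0,.02]).astype(int);return cv2.resize(c['frame'][v-r:v+r,u-r:u+r],(wd,wd),interpolation=cv2.INTER_CUBIC)
save('crop5',np.clip(np.hstack([cr(c,40,400),w['frame'][200:400,210:410].repeat(2,0).repeat(2,1)])*1.4,0,255).astype(np.uint8))
E
```

```text
time_s: 6.6
tool_pos: [0.5809, -0.1915, 0.1047]
eef_rot: [1.099, 1.277, -1.1]
force: [0.2, -0.4, -0.5]
grip_width: 0.0352
[ 0.58090271 -0.19153998  0.1046634 ] [ 0.15806365 -0.41343118 -0.48713606] [ 0.00669421 -0.00329852  0.02546326] 0.035153763902544266
```

View pics/crop5.png

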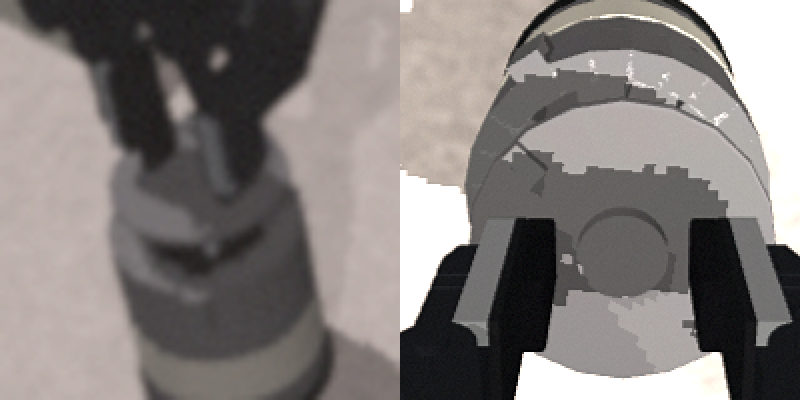

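The lid is centred just above the mouth, with its rib a little anticlockwise of the neck rib. I feel downward in small steps.

```bash
for i in 1; do :; done; python3 -m jog '[[[0,0,-0.15,0,3.4],[0,0,-0.15,0,3.4],[0,0,0,0,3.4]]]'; python3 -m jog '[[[0,0,-0.1,0,3.4],[0,0,0,0,3.4]]]'; python3 -m jog '[[[0,0,-0.1,0,3.4],[0,0,0,0,3.4]]]'
```

```text
time_s: 7.05
tool_pos: [0.581, -0.1923, 0.1022]
eef_rot: [1.098, 1.276, -1.098]
force: [0.1, 0.8, -1.3]
grip_width: 0.0351
time_s: 7.25
tool_pos: [0.5811, -0.1923, 0.1012]
eef_rot: [1.098, 1.276, -1.098]
force: [0.3, 0.1, -1.3]
grip_width: 0.0352
time_s: 7.45
tool_pos: [0.5811, -0.1923, 0.1002]
eef_rot: [1.098, 1.276, -1.098]
force: [-0.4, -0.4, -0.2]
grip_width: 0.0353
```

```bash
python3 -m jog '[[[0,0,-0.05,0,3.4],[0,0,0,0,3.4]]]'; python3 -m jog '[[[0,0,-0.05,0,3.4],[0,0,0,0,3.4]]]'; python3 -m jog '[[[0,0,-0.05,0,3.4],[0,0,0,0,3.4]]]'
```

```text
time_s: 7.65
tool_pos: [0.5811, -0.1923, 0.0999]
eef_rot: [1.098, 1.276, -1.098]
force: [0.2, 0.6, 0.2]
grip_width: 0.0351
time_s: 7.85
tool_pos: [0.5812, -0.1922, 0.0996]
eef_rot: [1.098, 1.276, -1.098]
force: [-0.7, 0.1, 2.0]
grip_width: 0.0352
time_s: 8.05
tool_pos: [0.5813, -0.1923, 0.0992]
eef_rot: [1.098, 1.276, -1.098]
force: [-0.7, -0.3, 3.7]
grip_width: 0.0354
```

Light contact (3.7 N) with the underside at ledge height, as expected. I turn clockwise to find the slots.

```bash
python3 -m jog '[[[0,0,0,-0.05,3.4],[0,0,0,-0.05,3.4],[0,0,0,0,3.4]]]'; python3 -m jog '[[[0,0,0,-0.05,3.4],[0,0,0,0,3.4]]]'; python3 -m jog '[[[0,0,0,-0.04,3.4],[0,0,0,0,3.4]]]'
```

```text
time_s: 8.35
tool_pos: [0.581, -0.1922, 0.0985]
eef_rot: [1.173, 1.232, -1.173]
force: [0.5, 0.5, -0.7]
grip_width: 0.0353
time_s: 8.55
tool_pos: [0.581, -0.1922, 0.0986]
eef_rot: [1.209, 1.21, -1.209]
force: [0.1, -0.4, -2.0]
grip_width: 0.0347
time_s: 8.75
tool_pos: [0.581, -0.1922, 0.0987]
eef_rot: [1.238, 1.191, -1.238]
force: [-0.0, 1.2, -0.1]
grip_width: 0.0347
```

The force disappeared, so the pins are over the slots. I lower gently.

```bash
python3 -m jog '[[[0,0,-0.1,0,3.4],[0,0,-0.1,0,3.4],[0,0,0,0,3.4]]]'; python3 -m jog '[[[0,0,-0.15,0,3.4],[0,0,-0.1,0,3.4],[0,0,0,0,3.4]]]'
```

```text
time_s: 9.05
tool_pos: [0.5811, -0.1922, 0.0967]
eef_rot: [1.238, 1.19, -1.238]
force: [0.9, 0.5, -1.2]
grip_width: 0.0352
time_s: 9.35
tool_pos: [0.5811, -0.1922, 0.0942]
eef_rot: [1.239, 1.19, -1.239]
force: [2.0, 0.5, -1.3]
grip_width: 0.0352
```

```bash
python3 -m jog '[[[0,0,-0.15,0,3.4],[0,0,-0.1,0,3.4],[0,0,0,0,3.4]]]'; python3 -m jog '[[[0,0,-0.1,0,3.4],[0,0,-0.1,0,3.4],[0,0,0,0,3.4]]]';  python3 -m jog '[[[0,0,-0.1,0,3.4],[0,0,0,0,3.4]]]'
```

```text
time_s: 9.65
tool_pos: [0.5811, -0.1922, 0.0917]
eef_rot: [1.239, 1.19, -1.239]
force: [1.6, 1.1, -1.3]
grip_width: 0.0351
time_s: 9.95
tool_pos: [0.5812, -0.1922, 0.0899]
eef_rot: [1.239, 1.19, -1.239]
force: [2.7, 2.0, 2.1]
grip_width: 0.0352
time_s: 10.15
tool_pos: [0.5812, -0.1922, 0.0889]
eef_rot: [1.239, 1.19, -1.239]
force: [0.3, 0.3, 3.4]
grip_width: 0.0351
```

The seat is felt, with the underside at about 64 mm. I press 1.1 mm further, then turn clockwise.

```bash
python3 -m jog '[[[0,0,-0.11,0,3.4],[0,0,0,0,3.4]]]'; python3 -m jog '[[[0,0,0,-0.08,3.4],[0,0,0,-0.08,3.4],[0,0,0,-0.08,3.4],[0,0,0,0,3.4]]]'; python3 - <<'E'
from h import *
print(state()['ft_torque'],state()['joint_pos'][5])
E
```

```text
time_s: 10.35
tool_pos: [0.5812, -0.1923, 0.0879]
eef_rot: [1.239, 1.19, -1.239]
force: [1.8, 1.8, 4.9]
grip_width: 0.0351
time_s: 10.75
tool_pos: [0.5811, -0.1925, 0.088]
eef_rot: [1.415, 1.061, -1.415]
force: [-0.7, 1.1, 5.2]
grip_width: 0.0347
[ 0.03820854 -0.02239495 -0.01309283] 1.4928159845725297
```

```bash
python3 -m jog '[[[0,0,0,-0.1,3.4],[0,0,0,-0.1,3.4],[0,0,0,-0.1,3.4],[0,0,0,-0.08,3.4],[0,0,0,0,3.4]]]'; python3 - <<'E'
from h import *
print(state()['ft_torque'],state()['joint_pos'][5])
E
python3 -m jog '[[[0,0,0,-0.05,3.4],[0,0,0,0,3.4]]]'; python3 - <<'E'
from h import *
print(state()['ft_torque'],state()['joint_pos'][5])
E
```

```text
time_s: 11.25
tool_pos: [0.5811, -0.1925, 0.0879]
eef_rot: [1.679, 0.818, -1.679]
force: [1.0, 0.4, 3.2]
grip_width: 0.035
[-0.0007746  -0.02541338 -0.03467159] 1.8729003434896547
time_s: 11.45
tool_pos: [0.5811, -0.1925, 0.0879]
eef_rot: [1.711, 0.783, -1.711]
force: [0.3, 0.1, 5.3]
grip_width: 0.0349
[-0.00385374 -0.05032145 -0.045145  ] 1.92161402616667
```

```bash
cat > q.py <<'E'
from h import *
s=state();print('TQ',s['ft_torque'].round(3),'j6',round(s['joint_pos'][5],4))
E
python3 -m jog '[[[0,0,0,-0.04,3.4],[0,0,0,0,3.4]]]'; python3 q.py; python3 -m jog '[[[0,0,0,-0.04,3.4],[0,0,0,0,3.4]]]'; python3 q.py;python3 -m jog '[[[0,0,0,-0.04,3.4],[0,0,0,0,3.4]]]'; python3 q.py
```

```text
time_s: 11.65
tool_pos: [0.5811, -0.1925, 0.0879]
eef_rot: [1.738, 0.754, -1.738]
force: [0.4, -0.5, 5.5]
grip_width: 0.0349
TQ [-0.042  0.012 -0.022] j6 1.9613
time_s: 11.85
tool_pos: [0.5811, -0.1925, 0.0879]
eef_rot: [1.764, 0.724, -1.764]
force: [-0.5, 0.6, 4.8]
grip_width: 0.035
TQ [ 0.017 -0.024  0.017] j6 2.0012
time_s: 12.05
tool_pos: [0.5811, -0.1925, 0.0879]
eef_rot: [1.79, 0.693, -1.79]
force: [-1.2, -0.4, 5.9]
grip_width: 0.0348
TQ [-0.009  0.004 -0.036] j6 2.0412
```

```bash

python3 -m jog '[[[0,0,0,-0.04,3.4],[0,0,0,0,3.4]]]'; python3 q.py; python3 -m jog '[[[0,0,0,-0.03,3.4],[0,0,0,0,3.4]]]'; python3 q.py;python3 -m jog '[[[0,0,0,-0.03,3.4],[0,0,0,0,3.4]]]'; python3 q.py
```

```text
time_s: 12.25
tool_pos: [0.581, -0.1926, 0.0879]
eef_rot: [1.816, 0.661, -1.816]
force: [-0.9, -0.5, 6.1]
grip_width: 0.035
TQ [-0.136  0.02   0.039] j6 2.0812
time_s: 12.45
tool_pos: [0.581, -0.1928, 0.0879]
eef_rot: [1.834, 0.637, -1.835]
force: [-1.4, -2.0, 4.4]
grip_width: 0.035
TQ [-0.37   0.205  0.127] j6 2.1107
time_s: 12.65
tool_pos: [0.5808, -0.193, 0.0879]
eef_rot: [1.853, 0.613, -1.855]
force: [-2.4, -3.4, 5.1]
grip_width: 0.0353
TQ [-0.747  0.402  0.233] j6 2.1407
```

Torque rises steadily from about 49°, so the stop is reached. I let go gradually.

```bash

python3 -m jog '[[[0,0,0,0,3.7],[0,0,0,0,4.0],[0,0,0,0,4.3],[0,0,0,0,4.6],[0,0,0,0,4.9],[0,0,0,0,5.2],[0,0,0,0,6.2],[0,0,0,0,6.2]]]'; python3 q.py
python3 -m jog '[[[0,0,0,0,6.2],[0,0,0,0,6.2]]]'
python3 - <<'E'
from h import *
save('w6',np.clip(camera('wrist')['frame'][180:480,140:500].repeat(2,0).repeat(2,1)*1.2,0,255).astype(np.uint8))
E
```

```text
time_s: 13.45
tool_pos: [0.5811, -0.192, 0.0876]
eef_rot: [1.854, 0.615, -1.854]
force: [0.1, -0.8, -0.1]
grip_width: 0.0618
TQ [ 0.021  0.027 -0.015] j6 2.1399
time_s: 13.65
tool_pos: [0.5811, -0.1922, 0.0878]
eef_rot: [1.854, 0.615, -1.853]
force: [0.0, -0.3, 0.1]
grip_width: 0.0622
```

View pics/w6.png

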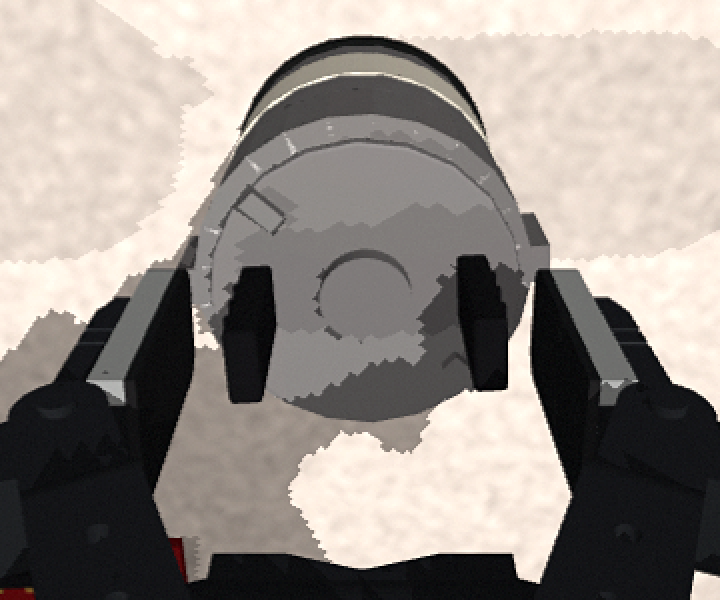

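Both tabs have left the pads, and the tab line at (250,270)–(473,257) runs parallel to the neck ribs, so the teeth face the slots. I retreat upward and measure.

```bash

python3 -m jog '[[[0,0,1,0,6.6],[0,0,3,0,6.6],[0,0,4.5,0,7],[0,0,4,0,7],[0,0,2,0,7],[0,0,0,0,7],[0,0,0,0,7]]]'
python3 - <<'E'
from h import *
import pickle
w=camera('wrist');s=camera('scene');pickle.dump((w,s),open('d7.pkl','wb'))
c=np.array([.581,-.192,.09]);u,v=proj(w,c).astype(int);a,b=proj(s,c).astype(int);print(u-60,v-60,a-35,b-30)
A=cv2.resize(w['frame'][v-60:v+60,u-60:u+60],(480,480),interpolation=cv2.INTER_NEAREST);B=cv2.resize(s['frame'][b-30:b+50,a-40:a+40],(320,320),interpolation=cv2.INTER_CUBIC)
save('fin',np.clip(np.hstack([A,np.vstack([B,np.zeros((160,320,3),np.uint8)])])*1.4,0,255).astype(np.uint8))
E
```

```text
time_s: 14.4
tool_pos: [0.5811, -0.1922, 0.233]
eef_rot: [1.854, 0.615, -1.853]
force: [-0.7, 1.0, -0.6]
grip_width: 0.0702
261 171 192 146
```

View pics/fin.png

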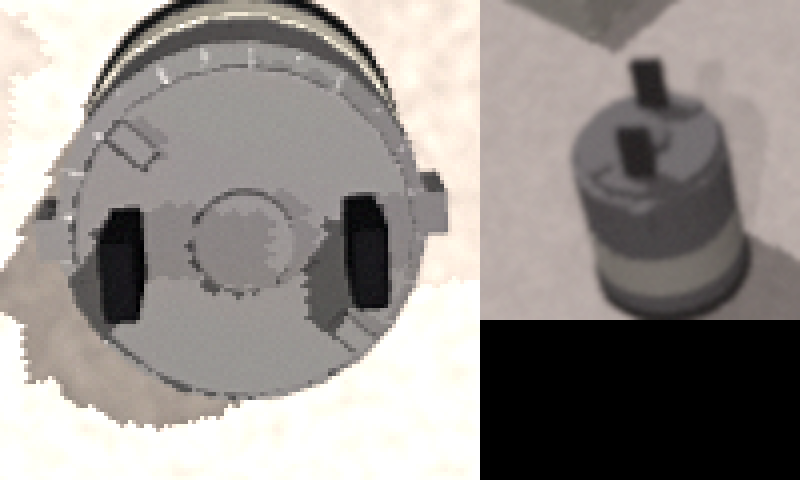

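```bash
python3 - <<'E'
from h import *
import pickle
w,s=pickle.load(open('d7.pkl','rb'));q=lambda u,v,z:ray(w,261+u/4,171+v/4,z)
a,b=q(98,270,.106),q(389,255,.106);print('tab outer span if z=.106',np.linalg.norm(a-b))
a,b=q(103,320,.106),q(389,306,.106);print(np.linalg.norm(a-b))
a,b=q(76,235,.08),q(414,235,.08);print('flange dia',np.linalg.norm(a-b))
E
```

```text
tab outer span if z=.106 0.048355840646553225
0.047966077884598085
flange dia 0.06118921296744774
```

The tab span is about 48 mm, so both tabs are fully sprung out. The lid sits flat, and the robot is clear and unloaded.

```bash
python3 -c "
from rig import *
print(finish_job())"
```

```text
the job is handed in; nothing more can be done
None
```

The canister is closed with its lid and the tabs look locked. I handed the job in at about 14.5 s on the robot's clock, and `finish_job()` gives no verdict.

- **Entry:** I took the grey lid by its two tabs and kept them squeezed. The pins went onto the ledge at about 4 N. I turned clockwise until the contact force vanished, then lowered through the slots onto the sprung seat.
- **Lock:** With about 6 N down, I turned it about 51° clockwise until the torque rose at the stop. Then I opened the fingers and retreated straight up.
- **Last checks:**
  - The tabs span 48 mm over their outer faces, which is fully sprung out.
  - They line up with the neck ribs to within about 2°.
  - The lid sits level on the mouth.
  - The gripper is 14 cm clear with about zero force.
- **Not tested:** I did not tug the lid to prove the lock.
- **Disagreements:**
  - The gripper read 35 mm while squeezing, against the 39 mm given for squeezed tabs. It followed the commanded opening; I did not look into why.
  - The top and scene cameras put the mouth about 4 mm from the wrist camera's reading. I used the wrist reading and it fitted.

The other objects were not touched.

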